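Lock the tube carrier onto the shaker deck

ROBOT

A 6-joint arm with a two-finger parallel gripper is mounted at the origin on the work surface. World frame = base frame: x ahead of the robot, y to its left, z up, the work surface at z = 0. Lengths are in mm, angles in rad, forces in N, time in s.
With the tool pointing down it reaches from about 300 to 775 mm from the base axis. Payload 14.6 kg.
Tool frame: the origin (TCP) lies on the centre line of the jaws, within the pads' length; the fingertips stand 19 mm ahead of it and the grasp point (between the pads) is the TCP (bot.tip_reach is the distance from the TCP to the fingertips, in mm); y points along the fingers, x is the direction in which the jaws open and shut, and the axes are right-handed (so a half turn about y gives the same grasp; the last joint's range is limited). The gripper opens to 85 mm and grips with 20 to 120 N. Pads are 22 mm wide; open, the fingers measure 114 mm over their backs; the gripper's body (76 mm by 85 mm) begins 54 mm behind the grasp point. The pads swing forward as they close: fully open they stand 13 mm farther back than shut.
Start: joints at [1.178, 0.3, 1.521, -0, 1.321, -0.067], TCP at [176.034, 521.058, 250.281] pointing down, gripper open.
Joint ranges: [-3.03, 3.03], [-0.79, 2.21], [0.23, 2.52], [-1.04, 4.18], [0, 3.07], [-2.55, 2.55]. Speed limits (rad/s): [2.22, 2.22, 2.57, 3.14, 3.14, 3.14].

INTERFACE

Orientations are given as a unit quaternion [w, x, y, z].
In Python, from rig import bot gives the robot as it stands. Calls block until the motion is done:
- bot.move_to(position, orientation): joint-space move of the TCP to a pose.
- bot.servo_line(position, attitude=None, speed=150, until_force=None): straight line of the TCP; attitude=None keeps the orientation; speed is the mean speed in mm/s. With until_force (N) it stops when the force on the tool has changed by that much, and returns True; else False.
- bot.move_joints(angles): joint-space move.
- bot.move_gripper(opening, grip_force=None): finger opening in mm; grip_force is the grip in N (None keeps the last); returns when the fingers have stopped.
- bot.dwell(seconds).
- bot.ik(position, orientation): joint angles nearest the present ones, or None.
- bot.read_state(): the state.
- bot.read_camera(name): name is "side" or "top"; returns a dict with "image" (420x560x3 uint8, blue, green, red), "depth" (420x560 float32, mm along the optical axis (not along the pixel's ray), 0 where there is no reading), "fovy" (degrees; the focal length in pixels is half the picture's height over the tangent of half this angle, whatever the lens; pixels are square), "cx", "cy" (the principal point, pixels), "k1" (the pictures are not rectified: a ray, as slopes to the right and down, at radius r is drawn at 1 + k1 r^2 times it, then the intrinsics apply), "eye" and "attitude" of the camera in the world. Camera axes: x right, y down, z forward; pixel columns grow to the right and rows downward; lengths in mm; the calibration is good to about 2 mm. A picture is of the moment at which its call begins.
A pose or a line that the arm cannot do raises bot.MotionError and nothing moves.
- bot.finish_job(): hands the job in, once; it reports no verdict.
The state is a dict: "clock": time; "joint_positions": joint angles; "qvel": joint speeds; "effort": joint torques, N m; "ee_pos": TCP position; "tool_rot": TCP orientation; "ft_force": force on the tool from outside, world axes, zero at the start; "moment": the same for the moment, N m; "grip_width": finger opening in mm.
Only numpy, scipy, OpenCV 4.12 (cv2) and the standard library are available. Lean on these libraries where they do the work, as an engineer would, in place of code of your own. Each camera call takes 0.05 s, during which the arm holds its last target. There are 200 camera calls.

TASK

Mount the tube carrier on the shaker: set its keyholes over the two headed studs on the deck, slide it along fully home, away from the collar, and then lock it by pressing the spring collar down, turning it clockwise as far as it goes and letting it spring back up. Keep the carrier upright and leave the other things on the bench where they are.

Things in the scene. Friction and masses are not known exactly. Their poses are not given: they have to be found in the camera images.
- shaker: Laboratory shaker, fixed: white housing with a bare aluminium deck, 290 mm long (its x from -175 to +115), 130 mm wide (y -65 to +65), deck top at z = 60 mm. Origin at bench level half-way between the studs; z up; x points roughly to world +y. It may stand left or right on the bench. The carrier is slid along +x; the spring collar stands at the -x end.
- stud_front (a point): Foot of the stud at the shaker's x = +66 mm, y = 0, on the deck (z = 60 mm), axes as the shaker's. Headed steel stud: neck 7 mm across, head 15 mm across with a bevelled top; underside of the head 8.5 mm, its top 13.5 mm above the deck.
- stud_back (a point): Foot of the second, equal stud, at the shaker's x = -66 mm, y = 0.
- collar_axis (a point): Point on the deck on the collar's upright turning axis (shaker x = -139, y = 0 mm); axes as the shaker's. Steel collar 34 mm across. Two arms stick out of it, opposite each other: a locking ear with a round end (tip 50 mm from the axis, 14 to 22 mm above the deck while up) and a lever with the thumb cup. Released, the ear points to +y, the lever to -y; locked, ear to +x, lever to -x.
- thumb_cup (a point): Centre of the floor of the thumb cup on the collar's lever, 58 mm from the collar axis, 22 mm above the deck while the collar is up. Floor 36 mm long along the lever, 44 mm wide across it between two upright walls 4 mm thick, 14 mm high; open towards and away from the axis. A finger pressed on the floor moves the collar down; moved sideways against a wall, it turns it.
- collar_press (a joint): How far the collar is pressed down against its spring, in m: 0 up, 0.012 at the bottom stop. It takes 4.5 N to start and 10.5 N at the bottom; it springs up when let go.
- collar_turn (a joint): Turn of the collar in rad, clockwise seen from above: 0 released (starts at 0 to 0.12), 1.40 at the end stop, locked. A bayonet gate inside lets it pass 0.18 only while pressed down 7 mm or more (9 to 11 mm is safe) and lets it spring up again only beyond about 1.27. Slight friction.
- carrier_centre (a point): Middle of the loose tube carrier (0.22 to 0.45 kg), 28 mm above its underside; x along its length (roughly to world +y at the start), z up. Aluminium plate 6 mm thick, x from -98 to +96 mm, 84 mm wide. Blue tube block with white caps on it: x -38 to +42 mm, 46 mm wide (y), 6 to 50 mm above the underside, caps to 55 mm; grasp it across y. Starts flat on the bench.
- opening_front (a point): Centre of the front keyhole's wide opening (24 mm square), carrier x = +77 mm, at the underside. An 11 mm wide slot runs from it towards carrier -x; its end stops the stud 22 mm from this point. Set down with carrier x along shaker x and both openings over the studs, carrier_centre is at shaker x = -11 mm; slid fully home it is at +11 mm.
- opening_back (a point): Centre of the equal opening of the back keyhole, carrier x = -55 mm, at the underside.
- upturned_end (a point): Top middle of the carrier's upturned end at its -x end (the other end is flat): 64 mm wide, 4 mm thick, 28 mm above the underside. With the carrier fully home, the locked ear stands 2 mm behind it.
- specimen_cup: Specimen cup with a red lid, 62 mm across, 75 mm high, origin at its underside; stands near the shaker's -y side; leave alone.
- sample_jar: Jar with a white lid, 56 mm across, 60 mm high, origin at its underside; stands on the carrier's +y side; leave alone.
- reagent: Brown bottle, 50 mm across, 120 mm high, origin at its underside; stands on the shaker's -y side; leave alone.
- beaker: Small glass beaker, 60 mm across, 70 mm high, origin at its underside; stands on the shaker's +y side; leave alone.
- spare_rack: Plain blue tube rack without a plate, 110 by 54 by 30 mm high, origin at its underside; lies on the carrier's -y side; leave alone.
- tip_box: Box of pipette tips, 82 by 117 by 53 mm high, origin at its underside, beyond the work area; leave alone.
Mind the look-alikes: they are no part of the job. What is shaped like the part that bears carrier_centre but red or yellow is not meant.

How it is judged (in metres and radians):
On the way, in this order (a step that is already met when the one before it is completed fails the run):
1. the carrier lies flat on the deck with its keyhole openings over the studs, not yet slid home (z of carrier_centre in the frame of shaker below 0.092 m and x of carrier_centre in the frame of shaker between -0.02 and 0 m and y of carrier_centre in the frame of shaker between -0.012 and 0.012 m).
2. the carrier is slid home under the stud heads (z of carrier_centre in the frame of shaker below 0.092 m and x of carrier_centre in the frame of shaker above 0.007 m).
3. the collar is pressed down and turned part of the way (value of joint collar_press above 0.006 m and value of joint collar_turn above 0.5 rad).
4. the collar is turned to its locked place and sprung back up (value of joint collar_press below 0.003 m and value of joint collar_turn above 1.2 rad), for 0.2 s.
At the end, for the whole second after the job is handed in: The carrier lies flat on the deck, at rest, both studs in the narrow ends of its keyholes (within 4 mm of fully home), and the collar is turned to its locked place (beyond 1.2 rad) and has sprung up (within 3 mm), its ear behind the carrier's upturned end (all of step 2 and all of step 4 and x of carrier_centre in the frame of shaker below 0.015 m and y of carrier_centre in the frame of shaker between -0.006 and 0.006 m and angle between carrier_centre's own z axis and vertical below 0.06 rad and linear speed of carrier below 0.02 m/s); the robot touches nothing.
It fails at once if the carrier is tipped by more than 40 degrees (angle between carrier_centre's own z axis and vertical above 0.7 rad).
It fails at once if a bystander is shifted by more than 40 mm (distance of any of specimen_cup, sample_jar, reagent, beaker, spare_rack, tip_box from where it was at the start of the episode above 0.04 m).
It fails at once if a bystander is knocked over (angle between any of specimen_cup, sample_jar, reagent, beaker's own z axis and vertical above 0.7 rad).
It also fails if it takes over 51 s, if anything falls off the work surface, if the arm or the gripper's body presses on something with over 40 N, if the wrist force passes 120 N, or if a joint passes its speed limit or range.

## Working session

There is one attempt and no reset: what is moved stays moved. The work goes in short steps, each a Python script; the robot and the scene stay as the last script left them, time stands still between calls to the robot, and variables do not carry over. Pictures are saved under pics/ and viewed, about 8 in all and at most 12, crops included, and the job is handed in when it is done.

```bash
ls; mkdir -p pics
cat > h.py <<'E'
import numpy as np, cv2
from rig import bot
from scipy.spatial.transform import Rotation as R
def rot(q): return R.from_quat([q[1],q[2],q[3],q[0]])
def cam(n):
    c=bot.read_camera(n); c['f']=210/np.tan(np.radians(c['fovy'])/2); c['R']=rot(c['attitude']).as_matrix(); return c
def rays(c,uv):
    uv=np.atleast_2d(np.asarray(uv,float)); f=c['f']
    K=np.array([[f,0,c['cx']],[0,f,c['cy']],[0,0,1]])
    p=cv2.undistortPoints(uv[:,None,:],K,np.array([c['k1'],0,0,0,0.]))[:,0]
    return np.c_[p,np.ones(len(p))]
def plane(c,uv,z):
    d=rays(c,uv)@c['R'].T; e=np.array(c['eye']); return e+d*((z-e[2])/d[:,2])[:,None]
def cloud(c):
    v,u=np.mgrid[0:420,0:560]; r=rays(c,np.c_[u.ravel(),v.ravel()])
    P=(r*c['depth'].reshape(-1,1))@c['R'].T+np.array(c['eye']); P[c['depth'].ravel()==0]=np.nan
    return P.reshape(420,560,3)
def proj(c,P):
    P=np.atleast_2d(P); q=(P-np.array(c['eye']))@c['R']; s=q[:,:2]/q[:,2:]; r2=(s**2).sum(1,keepdims=True)
    return s*(1+c['k1']*r2)*c['f']+[c['cx'],c['cy']]
E
python3 - <<'E'
from h import *
for n in('top','side'):
    c=cam(n); cv2.imwrite(f'pics/{n}0.png',c['image']); print(n,c['eye'],c['R'].round(3).tolist(),c['f'],c['cx'],c['cy'],c['k1'])
    np.savez(f'{n}0.npz',**{k:c[k] for k in c})
print(bot.read_state(), bot.tip_reach)
E
```

```text
pics
top [ 441.07534756  -16.97863653 1062.93837677] [[-0.018, -0.999, 0.049], [-1.0, 0.019, 0.012], [-0.013, -0.048, -0.999]] 380.11486813314315 278.7434564020362 210.76308300989527 -0.08164896055982386
side [-110.29493661 -670.23227057  794.31846382] [[0.743, -0.399, 0.538], [-0.669, -0.465, 0.579], [0.019, -0.79, -0.613]] 406.7873213824273 283.34832731621015 211.0725708020715 -0.09075734630721533
{'clock': 0.1, 'joint_positions': array([ 1.17841129e+00,  3.00412549e-01,  1.52148360e+00,  1.27276163e-05,
        1.32070420e+00, -6.66010502e-02]), 'qvel': array([-0.0006981 ,  0.00041243, -0.00290346,  0.00122586,  0.00095171,
        0.00040407]), 'effort': array([ 3.43227235e-03, -5.44378281e+01, -3.62368977e+01,  2.46227486e-06,
        3.05048015e-03, -4.62178025e-05]), 'ee_pos': array([175.96120855, 520.9058283 , 249.79466368]), 'tool_rot': array([-0.57428377,  0.57465238,  0.41198903, -0.41259888]), 'ft_force': array([-0.82727119, -0.85458984, -0.42493965]), 'moment': array([ 0.03687518, -0.00713021,  0.03546096]), 'grip_width': 85.15435692553687} 19.0
```

View pics/top0.png

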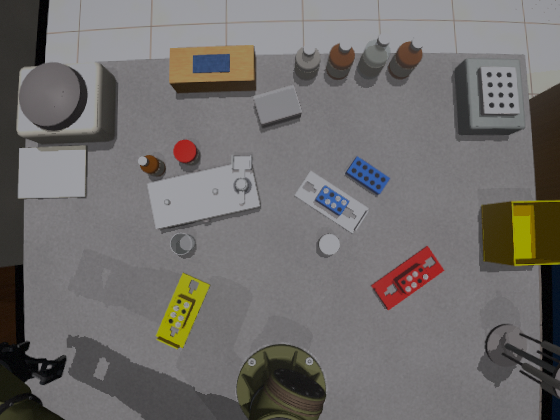

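View pics/side0.png

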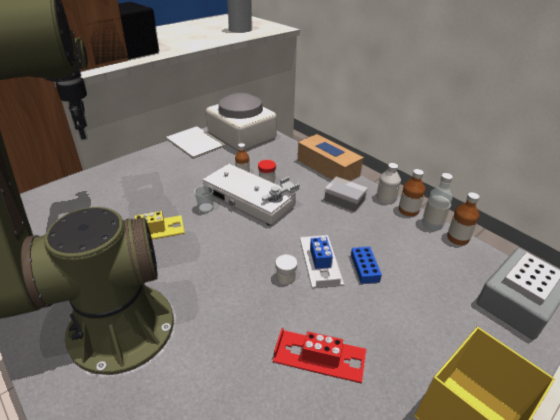

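The scene shows three carrier-shaped things in the top view: a bare aluminium/blue one (332,202), a yellow one (182,311) and a red one (408,278). The blue plateless rack at (367,175) is the spare rack. The one at (332,202) fits, since it has an aluminium plate and a blue block with white caps. The shaker is at (204,197) with its collar at (241,184). I'll confirm in an enlarged crop and measure.

Run:
```python
from h import *
c=dict(np.load('top0.npz')); 
crop=c['image'][130:265,130:400]; cv2.imwrite('pics/crop1.png',cv2.resize(crop,None,fx=2.96,fy=2.96,interpolation=cv2.INTER_CUBIC))
P=cloud(c); hsv=cv2.cvtColor(c['image'],cv2.COLOR_BGR2HSV)
def reg(m,x0,y0,x1,y1):
    k=np.zeros(m.shape,bool); k[y0:y1,x0:x1]=1; return (m&k).astype(np.uint8)
# carrier plate: bright or blue within region
br=hsv[...,2]
print('bench V',np.median(br[230:260,260:300]),'plate V',br[190,312],br[215,352],'deck',br[195,180])
m=reg(br>140,285,165,375,235)
cs=max(cv2.findContours(m,0,2)[0],key=cv2.contourArea); r=cv2.minAreaRect(cs); print('plate',r)
b=cv2.boxPoints(r); w=plane(c,b,6); print(w.round(1).tolist(), np.linalg.norm(np.diff(w,axis=0),axis=1))
# block top from cloud
for nm,(x0,y0,x1,y1,z0,z1) in dict(block=(285,165,375,235,38,62),plate=(285,165,375,235,3,12),upend=(340,200,375,235,16,34),deck=(140,150,262,232,50,67),cupfloor=(228,150,255,172,70,100)).items():
    k=(P[...,2]>z0)&(P[...,2]<z1)&(reg(np.ones_like(br,bool),x0,y0,x1,y1)>0); q=P[k]
    if len(q)<5: print(nm,len(q)); continue
    r=cv2.minAreaRect(q[:,:2].astype(np.float32)); print(nm,len(q),q.mean(0).round(1),np.median(q[:,2]).round(1),[np.round(t,2) for t in r])
```

```text
bench V 122.0 plate V 126 128 deck 161
plate ((331.0431213378906, 201.26724243164062), (69.26675415039062, 29.899059295654297), 33.11134338378906)
[[536.1, -47.4, 6.0], [605.6, -94.6, 6.0], [496.5, -254.2, 6.0], [427.6, -206.5, 6.0]] [ 83.99778129 193.31513426  83.68845742]
block 536 [ 516.  -147.1   50.9] 50.8 [array([ 489.36, -131.77]), array([ 82.87, 117.4 ]), np.float64(60.99)]
plate 1556 [ 517.6 -147.4    6. ] 5.8 [array([ 521.97, -147.69]), array([250.48, 193.63]), np.float64(88.9)]
upend 52 [ 461.9 -228.4   26.6] 27.8 [array([ 462.33, -229.32]), array([ 4.5 , 62.88]), np.float64(55.86)]
deck 4613 [534.9 206.4  60. ] 60.1 [array([568.58, 203.75]), array([192.48, 286.99]), np.float64(10.56)]
cupfloor 307 [615.8  90.4  84.3] 82.6 [array([614.3 ,  89.56]), array([51.98, 40.23]), np.float64(88.74)]
```

View pics/crop1.png

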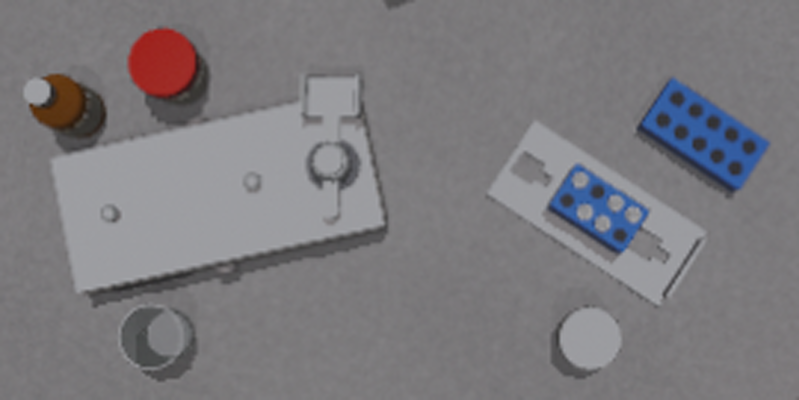

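The crop confirms it. The bare plate with the blue block and white caps is the carrier, with its upturned end at lower right. The front stud is at about (167,202) and the back stud at about (215,191) in the full picture. The lever cup is towards the top (shaker -y) and the ear towards the bottom. Next is the shaker pose.

Run:
```python
from h import *
for n in('top','side'):
    c=dict(np.load(n+'0.npz')); P=cloud(c); x,y,z=P[...,0],P[...,1],P[...,2]
    k=((abs(z-60)<4)&(x>430)&(x<650)&(y>20)&(y<360)).astype(np.uint8)
    k=cv2.morphologyEx(k,cv2.MORPH_OPEN,np.ones((5,5),np.uint8)); nl,lab,st,_=cv2.connectedComponentsWithStats(k)
    k=lab==1+np.argmax(st[1:,4]); q=P[k]
    r=cv2.minAreaRect(q[:,:2].astype(np.float32)); print(n,'deck',r,q[:,2].mean())
    dk=cv2.findContours(k.astype(np.uint8),0,2)[0]; ct=max(dk,key=cv2.contourArea); b=cv2.boxPoints(cv2.minAreaRect(ct)) 
    if n=='top':
        w=plane(c,b,60); print(w.round(1).tolist(),np.linalg.norm(np.diff(w,axis=0),axis=1))
    k=((z>67)&(z<80)&(x>430)&(x<650)&(y>120)&(y<360)).astype(np.uint8)
    nl,lab,st,ce=cv2.connectedComponentsWithStats(k)
    for i in range(1,nl):
        if st[i,4]>5: print('stud?',st[i,4],ce[i],P[lab==i].mean(0).round(1),plane(c,ce[i],73).round(1), P[lab==i].max(0).round(1))
    k=((z>76)&(z<130)&(x>480)&(x<650)&(y>40)&(y<150))
    for a,bb in((76,86),(86,92),(92,98),(98,130)):
        q=P[k&(z>a)&(z<bb)]
        if len(q)>4: print(a,bb,len(q),q.mean(0).round(1),[np.round(t,1) for t in cv2.minAreaRect(q[:,:2].astype(np.float32))])
    # bystanders
    for nm,(X,Y) in dict(rack=(0,0)).items(): pass
    k=((z>20)&(x>380)&(x<720)&(y>-320)&(y<420)).astype(np.uint8); nl,lab,st,ce=cv2.connectedComponentsWithStats(k)
    for i in range(1,nl):
        if st[i,4]>40: q=P[lab==i]; print('obj',ce[i].round(),q.min(0).round(),q.max(0).round())
```

```text
top deck ((534.7677612304688, 216.08770751953125), (126.70521545410156, 250.6052703857422), 11.258805274963379) 60.08078301814301
[[572.4, 353.5, 60.0], [621.3, 105.8, 60.0], [497.9, 80.1, 60.0], [448.4, 325.6, 60.0]] [252.50199449 125.96840419 250.43993135]
stud? 201 [184.93034826 156.34825871] [638.1 240.5  74.6] [[638.4 240.9  73. ]] [650.  273.   79.7]
stud? 73 [152.05479452 166.38356164] [613.5 329.1  74.8] [[613.8 329.8  73. ]] [644.3 357.6  80. ]
stud? 26 [214.34615385 190.65384615] [545.4 163.   72.5] [[545.3 162.9  73. ]] [552.5 169.5  75.7]
stud? 26 [166.34615385 201.34615385] [519.7 291.1  72.8] [[519.7 291.   73. ]] [526.2 298.8  76. ]
stud? 20 [181.25 233.55] [434.2 252.4  70. ] [[434.2 251.6  73. ]] [438.3 271.2  72.2]
76 86 375 [592.6  90.5  82. ] [array([574.5,  86.7]), array([125.1,  49.3]), np.float64(7.7)]
86 92 51 [570.4  86.9  88.3] [array([580.6,  93.7]), array([ 48.1, 113. ]), np.float64(76.5)]
92 98 74 [592.7  90.9  95.9] [array([591.1,  90.1]), array([52. , 85.7]), np.float64(88.7)]
98 130 52 [566.6  92.9  99.3] [array([585.8,  97.2]), array([47.5, 71.1]), np
[... 984 characters left out ...]
7 159.   71.4] [[541.2 157.2  73. ]] [547.8 168.2  73.7]
76 86 215 [583.   86.6  80.8] [array([571.9,  85.8]), array([124.9,  55.3]), np.float64(1.8)]
86 92 53 [593.1  84.6  88.7] [array([589.3,  86.4]), array([53.7, 97.6]), np.float64(89.8)]
92 98 57 [581.6  86.7  95. ] [array([589.8,  87.2]), array([53.7, 88. ]), np.float64(89.7)]
98 130 8 [556.8  87.9  99. ] [array([558.6,  89.2]), array([17.6, 18. ]), np.float64(48.6)]
obj [249. 188.] [380.  41.  20.] [685. 351. 120.]
obj [321. 251.] [ 477. -196.   20.] [ 553. -104.   59.]
obj [366. 262.] [ 530. -310.   20.] [ 635. -194.   34.]
obj [288. 265.] [ 380. -164.   21.] [ 426. -111.   63.]
obj [328. 280.] [ 434. -249.   20.] [ 488. -210.   32.]
```

```bash
cat >> h.py <<'E'
def quat(jaw):   # tool pointing down, jaw axis at world angle jaw (rad)
    x=np.array([np.cos(jaw),np.sin(jaw),0]); y=np.array([0,0,-1.]); q=R.from_matrix(np.c_[x,y,np.cross(x,y)]).as_quat(); return [q[3],*q[:3]]
C=np.array([516.7,-150.2]); CY=np.arctan2(.8259,.5638)
O=np.array([532.6,226.9]); SY=np.arctan2(.981,-.196)
def sh(x,y,O=O,SY=SY): return O+x*np.array([np.cos(SY),np.sin(SY)])+y*np.array([-np.sin(SY),np.cos(SY)])
def st():
    s=bot.read_state(); print('t%.1f'%s['clock'],s['ee_pos'].round(1),'F',s['ft_force'].round(1),'M',s['moment'].round(2),'w%.1f'%s['grip_width']); return s
E
python3 - <<'E'
from h import *
g=C+2*np.array([.5638,.8259])
for sgn in(1,-1):
    for p,a in(((*g,30),CY),((*g,180),CY),((*sh(-9,0),200),SY),((*sh(13,0),92),SY)):
        j=bot.ik(p,quat(a+sgn*np.pi/2)); print(sgn,None if j is None else np.round(j,2))
    for a in(-90,-135,-180): 
        A=sh(-139,0); th=SY+np.radians(a); j=bot.ik((*(A+58*np.array([np.cos(th),np.sin(th)])),91),quat(th if sgn>0 else th+np.pi)); print('cup',a,None if j is None else np.round(j,2))
E
```

```text
1 None
1 None
1 None
1 None
cup -90 [ 0.11  0.63  1.44 -0.    1.08 -0.09]
cup -135 [ 0.04  0.6   1.48 -0.    1.06  0.62]
cup -180 [-0.01  0.53  1.6   0.    1.01  1.37]
-1 [-0.35  0.56  1.72 -0.    0.86  0.25]
-1 [-0.35  0.34  1.63 -0.    1.16  0.25]
-1 [ 0.32  0.4   1.5  -0.    1.24  0.13]
-1 [ 0.36  0.54  1.57 -0.    1.03  0.16]
cup -90 None
cup -135 [ 0.04  0.6   1.48 -0.    1.06 -2.52]
cup -180 [-0.01  0.53  1.6  -0.    1.01 -1.77]
```

Run:
```python
from h import *
g=C+2*np.array([.5638,.8259]); q=quat(CY-np.pi/2)
bot.move_gripper(72)
bot.move_to((*g,180),q)
bot.servo_line((*g,32),speed=120,until_force=15); s=st()
bot.move_gripper(40,grip_force=50); st()
bot.servo_line((*g,45),speed=60); st()
bot.servo_line((*g,175),speed=150); st()
d=sh(-9,0)
bot.move_to((*d,175),quat(SY-np.pi/2)); st()
for n in('top','side'):
    c=cam(n); np.savez(n+'1.npz',**c)
    im=c['image'][110:260,110:330] if n=='top' else c['image'][80:240,160:380]
    cv2.imwrite(f'pics/{n}1.png',cv2.resize(im,None,fx=3.4,fy=3.4,interpolation=cv2.INTER_CUBIC))
```

```text
t4.4 [ 518.2 -148.6   32.7] F [-0.1  0.3  1. ] M [0.07 0.02 0.02] w72.0
t4.8 [ 518.1 -148.7   32.6] F [-2.4  1.1  5.5] M [0.1  0.25 0.03] w45.0
t5.2 [ 517.9 -148.6   45.4] F [-0.9  0.5 -3.9] M [-0.02  0.01  0.05] w45.7
t6.2 [ 517.4 -148.4  174. ] F [-0.8 -0.4 -3.1] M [ 0.04 -0.02  0.  ] w46.0
t7.5 [534.7 217.1 174.9] F [ 0.3  0.5 -2.6] M [ 0.03  0.01 -0.06] w45.5
```

View pics/top1.png

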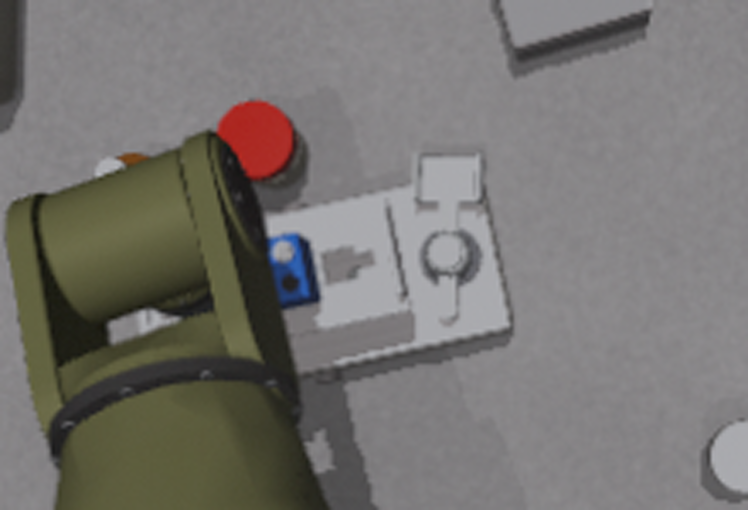

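View pics/side1.png

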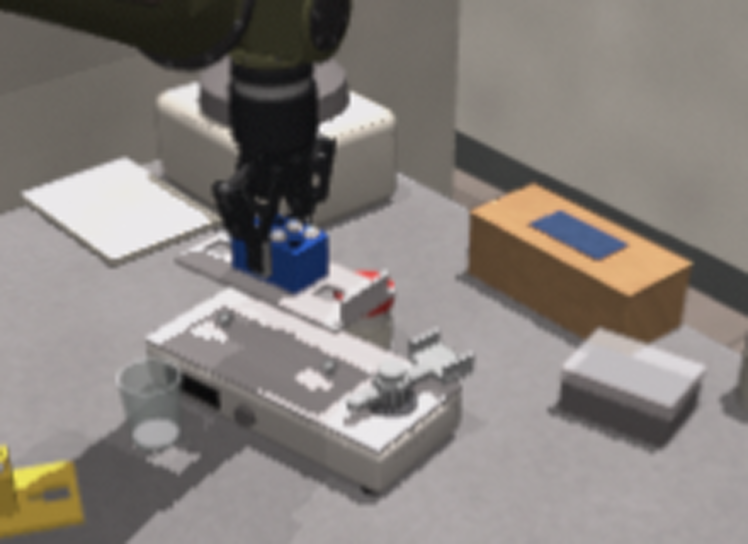

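The carrier hangs level in the gripper. Its upturned end shows at about crop (397,250) in the top view, just left of the collar at (448,255). Now I'll measure it in hand against the commanded pose.

Run:
```python
from h import *
ux=np.array([np.cos(SY),np.sin(SY)]); uy=np.array([-ux[1],ux[0]])
for n in('top','side'):
    c=dict(np.load(n+'1.npz')); P=cloud(c); L=np.stack([(P[...,:2]-O)@ux,(P[...,:2]-O)@uy,P[...,2]],-1)
    k=(L[...,0]<-55)&(L[...,0]>-125)&(abs(L[...,1])<60)
    up=k&(L[...,2]>156)&(L[...,2]<185); q=L[up]; print(n,'upend',len(q),q.mean(0).round(1),np.percentile(q,[5,95],axis=0).round(1).tolist(),[np.round(t,2) for t in cv2.minAreaRect(q[:,:2].astype(np.float32))])
    pl=k&(abs(L[...,2]-149)<6); q=L[pl]; print('plate',len(q),np.median(q[:,2]),[np.round(t,2) for t in cv2.minAreaRect(q[:,:2].astype(np.float32))],q[:,:2].min(0).round(1),q[:,:2].max(0).round(1))
    # collar
    w=L[(abs(L[...,0]+139)<60)&(abs(L[...,1])<95)]
    for a,b in((77,80),(80,84),(84,92),(92,100),(100,106)):
        q=w[(w[:,2]>a)&(w[:,2]<b)]; 
        if len(q)>3: print(' col',a,b,len(q),q.mean(0).round(1),q.min(0).round(),q.max(0).round())
c=dict(np.load('top1.npz'))
for nm,uv,z in(('cup',(449,180),90),('boss',(447,252),100),('eartip',(449,314),82),('open',(345,263),149)):
    p=plane(c,np.array(uv)/3.4+110,z)[0,:2]; print(nm,p.round(1),((p-O)@ux).round(1),((p-O)@uy).round(1))
```

```text
top upend 66 [-107.9    1.3  167.9] [[-109.5, -28.8, 160.3], [-105.5, 29.7, 171.9]] [array([-107.37,    0.48]), array([63.14,  4.57]), np.float64(89.97)]
plate 596 148.20650214816226 [array([-82.47,  -0.22]), array([84.97, 54.41]), np.float64(89.53)] [-109.8  -42.7] [-55.1  42.3]
 col 77 80 65 [-145.   -30.    78.8] [-172.  -71.   77.] [-123.   44.   80.]
 col 80 84 250 [-145.9  -34.7   82. ] [-174.  -77.   80.] [-120.   48.   84.]
 col 84 92 111 [-144.3  -16.7   86.2] [-178.  -77.   84.] [-123.   46.   91.]
 col 92 100 112 [-142.4  -25.4   96.7] [-180.  -78.   92.] [-122.   12.  100.]
 col 100 106 15 [-140.1    2.1  100.8] [-150.  -10.  100.] [-129.    9.  102.]
side upend 73 [-110.3    2.6  163.6] [[-113.3, -29.1, 156.7], [-107.0, 31.2, 170.0]] [array([-109.98,    1.53]), array([69.23,  8.35]), np.float64(89.54)]
plate 226 146.95949035799202 [array([-84.95,   3.55]), array([87.91, 58.87]), np.float64(88.82)] [-114.8  -40.2] [-55.3  47.5]
 col 77 80 86 [-145.3  -18.5   78.8] [-182.  -76.   77.] [-122.   50.   80.]
 col 80 84 101 [-147.6  -22.9   81.7] [-183.  -77.   80.] [-125.   52.   84.]
 col 84 92 78 [-149.5  -28.8   87.5] [-182.  -82.   84.] [-125.   20.   92.]
 col 92 100 64 [-145.4  -19.5   95.3] [-181.  -78.   92.] [-125.   14.   99.]
cup [614.1  87.2] -152.9 -52.5
boss [557.8  88.3] -140.9 2.5
eartip [512.4  89.3] -130.9 46.7
open [545.5 156.1] -72.0 1.2
```

Run:
```python
from h import *
bot.servo_line((*sh(-9,-.5),112),speed=120); st()
r=bot.servo_line((*sh(-9,-.5),90),speed=40,until_force=8); print(r); s=st()
z=s['ee_pos'][2]
if z<96:
    bot.servo_line((*sh(-9,-.5),z+.5),speed=30); bot.dwell(.2); st()
for n in('side','top'):
    c=cam(n); np.savez(n+'2.npz',**c); P=cloud(c); u=np.array([np.cos(SY),np.sin(SY)]); L=np.stack([(P[...,:2]-O)@u,(P[...,:2]-O)@[-u[1],u[0]],P[...,2]],-1)
    q=L[(L[...,0]<-90)&(L[...,0]>-120)&(abs(L[...,1])<36)&(L[...,2]>74)&(L[...,2]<95)]; print(n,'upend',q.mean(0).round(1),[np.round(t,1) for t in cv2.minAreaRect(q[:,:2].astype(np.float32))],np.percentile(q[:,2],97).round(1))
    q=L[(L[...,0]<-60)&(L[...,0]>-90)&(abs(L[...,1])<40)&(abs(L[...,1])>25)]; print('plate z',np.median(q[:,2]).round(1))
    if n=='side': cv2.imwrite('pics/side2.png',cv2.resize(c['image'][120:240,170:330],None,fx=4,fy=4,interpolation=cv2.INTER_CUBIC))
```

```text
t8.3 [535.2 218.2 112.7] F [ 0.8 -0.7 -3. ] M [-0.    0.01  0.01] w45.5
True
t8.8 [534.6 218.1  92.4] F [-1.3 -0.3  4.8] M [-0.12  0.04  0.  ] w45.5
t9.3 [534.7 218.2  92.6] F [-0.1 -0.  -2.8] M [ 0.01 -0.04  0.02] w45.2
side upend [-109.2    4.4   82.1] [array([-109.7,    2.4]), array([61.7,  7.7]), np.float64(87.4)] 88.2
plate z 322.6
top upend [-106.9    0.2   86.4] [array([-106.5,    0.2]), array([63.5,  4.1]), np.float64(90.0)] 92.1
plate z 312.5
```

View pics/side2.png

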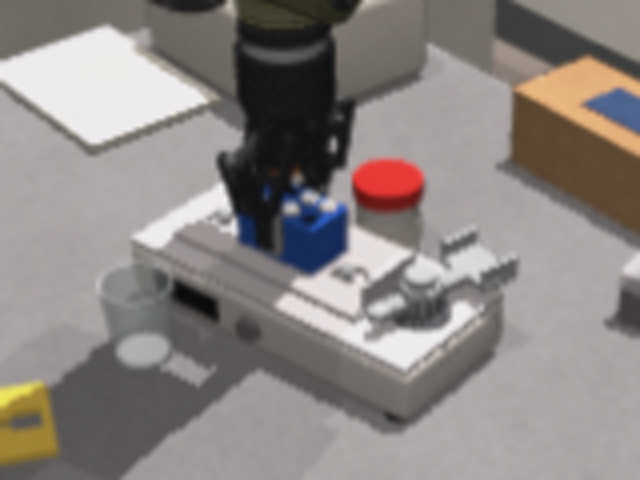

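The carrier is flat on the deck: it touched at TCP z 92.4 and the back stud shows in the opening at (350,270). Next I'll slide it home, stopping on force.

Run:
```python
from h import *
r=bot.servo_line((*sh(17,-.5),92.7),speed=25,until_force=14); print(r); s=st()
u=np.array([np.cos(SY),np.sin(SY)]); d=s['ee_pos'][:2]-O; print('x',d@u,'y',d@[-u[1],u[0]])
```

```text
True
t10.2 [530.4 240.2  92.5] F [ 0.5 -3.5  3. ] M [-0.36 -0.22  0.1 ] w45.2
x 13.503198405793302 y -0.4980812846621263
```

Run:
```python
from h import *
p=bot.read_state()['ee_pos']
bot.move_gripper(66); st()
bot.servo_line((p[0],p[1],190),speed=150)
bot.move_to((580,-80,200),quat(0)); bot.move_gripper(0); st()
u=np.array([np.cos(SY),np.sin(SY)])
for n in('side','top'):
    c=cam(n); np.savez(n+'3.npz',**c); P=cloud(c); L=np.stack([(P[...,:2]-O)@u,(P[...,:2]-O)@[-u[1],u[0]],P[...,2]],-1)
    q=L[(L[...,0]<-70)&(L[...,0]>-105)&(abs(L[...,1])<36)&(L[...,2]>74)&(L[...,2]<95)]; print(n,'upend',q.mean(0).round(1),[np.round(t,1) for t in cv2.minAreaRect(q[:,:2].astype(np.float32))],np.percentile(q[:,2],97).round(1))
    for a,b in((-82,-60),(70,100)):
        q=L[(L[...,0]<b)&(L[...,0]>a)&(abs(L[...,1])<40)&(abs(L[...,1])>18)]; print('plate z',np.median(q[:,2]).round(1))
c=c; im=cv2.resize(c['image'][130:250,130:290],None,fx=5,fy=5,interpolation=cv2.INTER_CUBIC); cv2.imwrite('pics/top3.png',im)
```

```text
t10.6 [529.8 240.3  91.7] F [-0.2 -0.3 -0.3] M [0.08 0.03 0.01] w65.9
t13.2 [580. -80. 200.] F [ 0.5  0.8 -1.1] M [ 0.02 -0.01  0.02] w-0.1
side upend [-86.8   0.6  81.8] [array([-85.8,   1.6]), array([67.8,  8.7]), np.float64(89.1)] 87.8
plate z 64.8
plate z 64.7
top upend [-84.5   0.3  86. ] [array([-84.1,  -0.3]), array([ 4.3, 61.7]), np.float64(0.2)] 90.8
plate z 66.1
plate z 66.1
```

View pics/top3.png

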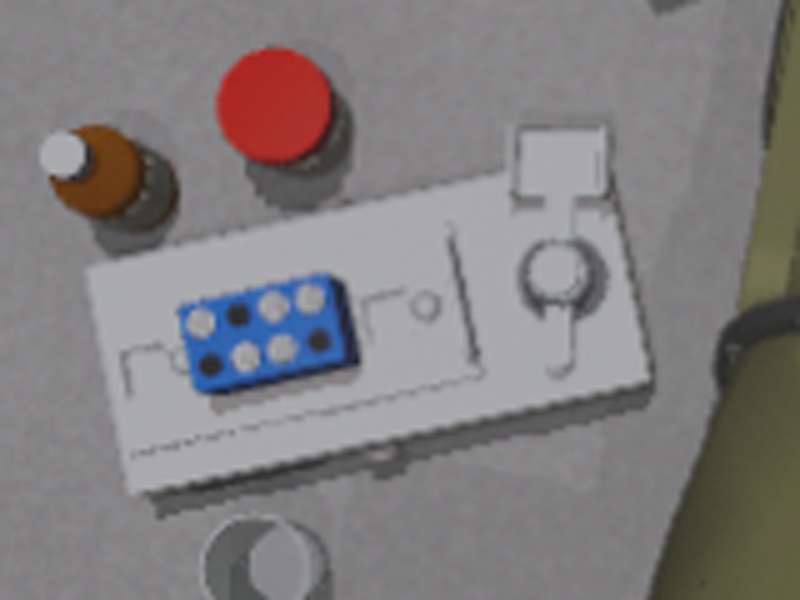

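The carrier is home: the back stud sits in the slot end at (427,305), and the upturned end is at shaker x ≈ -84 against a nominal -85. Now I'll locate the cup at about (560,163), press and turn.

Run:
```python
from h import *
u=np.array([np.cos(SY),np.sin(SY)])
for n in('side','top'):
    c=dict(np.load(n+'3.npz')); P=cloud(c); L=np.stack([(P[...,:2]-O)@u,(P[...,:2]-O)@[-u[1],u[0]],P[...,2]],-1)
    k=(abs(L[...,0]+145)<50)&(L[...,1]<-30)&(L[...,1]>-100)
    for a,b in((79,85),(89,99)):
        q=L[k&(L[...,2]>a)&(L[...,2]<b)]; r=cv2.minAreaRect(q[:,:2].astype(np.float32)); print(n,a,len(q),[np.round(t,2) for t in r],np.median(q[:,2]).round(1))
    q=L[(abs(L[...,0]+139)<25)&(abs(L[...,1])<25)&(L[...,2]>97)]; print('boss',q.mean(0).round(1),len(q))
    q=L[(abs(L[...,0]+139)<30)&(L[...,1]<60)&(L[...,1]>22)&(L[...,2]>77)]; print('ear',q.mean(0).round(1),np.percentile(q,[5,95],axis=0).round(1).tolist(),len(q))
```

```text
side 79 90 [array([-152.8 ,  -51.17]), array([43.65, 53.43]), np.float64(76.28)] 81.1
side 89 42 [array([-154.67,  -53.08]), array([38.01, 54.  ]), np.float64(73.91)] 93.7
boss [-142.1    3.7   98.2] 12
ear [-133.5   36.1   79.9] [[-141.8, 25.6, 77.6], [-124.0, 48.4, 82.1]] 35
top 79 223 [array([-151.41,  -51.69]), array([42.92, 47.  ]), np.float64(78.78)] 81.8
top 89 50 [array([-151.2 ,  -55.74]), array([33.83, 52.05]), np.float64(77.37)] 95.7
boss [-1.388e+02 -1.000e-01  9.860e+01] 51
ear [-130.4   35.4   82.2] [[-137.0, 23.7, 79.4], [-123.0, 46.7, 85.2]] 55
```

```bash
cat >> h.py <<'E'
u=np.array([np.cos(SY),np.sin(SY)])
def cup(phi,r=57): return sh(-139-r*np.sin(phi),-r*np.cos(phi)), quat(SY-np.pi/2-phi)
def phi():
    d=bot.read_state()['ee_pos'][:2]-O; return np.arctan2(-(d@u+139),-(d@[-u[1],u[0]]))
E
python3 - <<'E'
from h import *
p,q=cup(.23)
bot.move_to((*p,150),q)
bot.servo_line((*p,108),speed=100); st()
r=bot.servo_line((*p,92),speed=20,until_force=3.5); s=st(); z=s['ee_pos'][2]; print(r,z)
if r and 97<z<105:
    bot.servo_line((*p,z-9.5),speed=30); bot.dwell(.1); s=st(); zb=z-9.5
    open('zb','w').write(str(zb))
    for a in np.arange(.33,.75,.1):
        p,q=cup(a); r=bot.servo_line((*p,zb),q,speed=40,until_force=15); st(); print(r,phi().round(3))
        if r: break
E
```

```text
t14.7 [617.   88.3 108.4] F [0.1 0.9 0.6] M [-0.02 -0.06 -0.01] w-0.1
t15.2 [617.1  88.7  97.3] F [0.4 0.5 4.7] M [ 0.04 -0.07  0.  ] w-0.3
True 97.33603414347381
t15.8 [617.3  88.8  88.7] F [-0.  -0.2  8.8] M [-0.02  0.11  0.03] w-0.1
t16.1 [616.8  82.9  88.7] F [-0.1 -0.3  9.1] M [-0.05  0.14 -0.01] w-0.1
False 0.332
t16.4 [615.7  77.3  88.7] F [-1.2 -0.4  9.5] M [-0.09  0.18  0.  ] w0.1
False 0.431
t16.7 [614.   71.9  88.7] F [-0.9  0.   8.8] M [-0.02  0.18  0.01] w-0.6
False 0.53
t17.0 [611.9  66.6  88.7] F [-0.6  0.1  7.9] M [0.01 0.29 0.03] w-0.0
False 0.629
t17.2 [609.2  61.6  88.6] F [-1.3  0.5  8.4] M [0.05 0.3  0.05] w0.2
False 0.729
```

Run:
```python
from h import *
zb=float(open('zb').read())
for a in np.arange(.83,1.85,.1):
    p,q=cup(a); r=bot.servo_line((*p,zb),q,speed=45,until_force=12); s=st(); print(r,phi().round(3))
    if r: break
c=cam('top'); cv2.imwrite('pics/top4.png',cv2.resize(c['image'][130:250,150:290],None,fx=5,fy=5,interpolation=cv2.INTER_CUBIC))
c=cam('side'); cv2.imwrite('pics/side4.png',cv2.resize(c['image'][120:240,200:340],None,fx=5,fy=5,interpolation=cv2.INTER_CUBIC))
```

```text
t17.5 [606.   56.8  88.6] F [-1.6  0.4  8.3] M [0.11 0.31 0.  ] w-0.2
False 0.829
t17.8 [602.4  52.5  88.6] F [-1.8  0.5  7.9] M [0.13 0.36 0.03] w-0.1
False 0.928
t18.1 [598.4  48.4  88.6] F [-1.5  0.7  7.5] M [ 0.16  0.29 -0.02] w0.0
False 1.027
t18.4 [594.   44.9  88.6] F [-1.9  1.5  8.4] M [0.16 0.29 0.03] w0.1
False 1.127
t18.6 [589.3  41.7  88.6] F [-2.1  0.6  8.9] M [0.2  0.22 0.06] w-0.3
False 1.226
t18.9 [584.2  39.1  88.6] F [-1.4  1.4  8.7] M [ 0.24  0.21 -0.01] w-0.0
False 1.326
t19.2 [579.   36.9  88.7] F [-1.2  0.9  8.4] M [0.23 0.2  0.03] w0.2
False 1.425
t19.4 [573.5  35.3  88.7] F [0.4 1.9 7.8] M [0.18 0.21 0.05] w0.2
False 1.525
t19.7 [568.5  34.3  88.9] F [2.1 0.6 9. ] M [ 0.17 -0.35  0.04] w-0.1
False 1.616
t20.0 [563.1  33.7  89.1] F [ 3.4 -0.2  8.4] M [ 0.15 -0.6   0.01] w-0.3
False 1.711
t20.3 [558.5  33.5  89.7] F [11.4 -1.   8. ] M [-0.06 -1.67  0.15] w-0.1
False 1.791
```

View pics/side4.png

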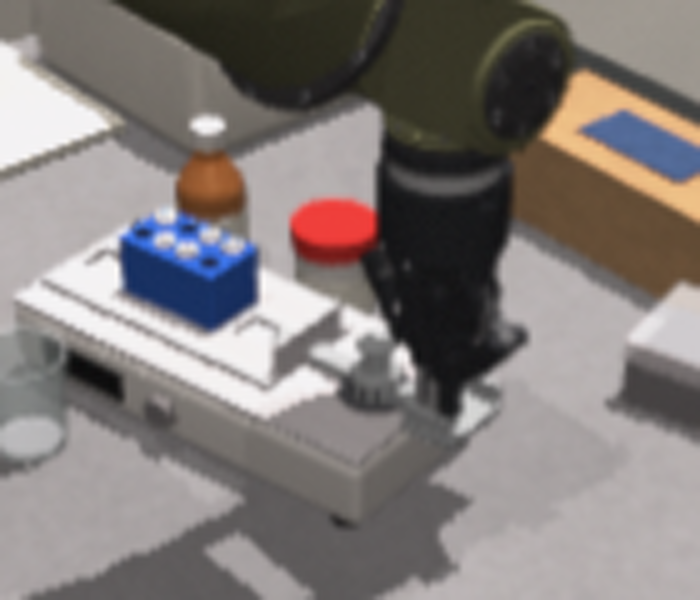

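At the end stop: the tangential force rose to 11 N, and the ear at (330,350) points to the upturned end. Now I'll let the collar spring up.

Run:
```python
from h import *
s=bot.read_state(); p=s['ee_pos']
bot.servo_line((p[0],p[1],p[2]+5),speed=30); st()
bot.servo_line((p[0],p[1],104),speed=40); st()
bot.servo_line((p[0],p[1],160),speed=120); st()
bot.move_to((540,-110,220),quat(0)); bot.dwell(.3); st()
for n in('side','top'):
    c=cam(n); P=cloud(c); L=np.stack([(P[...,:2]-O)@u,(P[...,:2]-O)@[-u[1],u[0]],P[...,2]],-1)
    q=L[(L[...,0]<-70)&(L[...,0]>-92)&(abs(L[...,1])>8)&(abs(L[...,1])<36)&(L[...,2]>74)&(L[...,2]<95)]; print(n,'upend',q.mean(0).round(1),[np.round(t,1) for t in cv2.minAreaRect(q[:,:2].astype(np.float32))])
    k=(L[...,0]<-165)&(L[...,0]>-230)&(abs(L[...,1])<50)
    for a,b in((65,79),(79,86),(89,99)):
        q=L[k&(L[...,2]>a)&(L[...,2]<b)]
        if len(q)>3: print('cup',a,len(q),[np.round(t,2) for t in cv2.minAreaRect(q[:,:2].astype(np.float32))],np.median(q[:,2]).round(1))
    q=L[(L[...,0]<-92)&(L[...,0]>-118)&(abs(L[...,1])<12)&(L[...,2]>68)]; print('ear',q.mean(0).round(1),np.median(q[:,2]).round(1),len(q))
    for a,b in((-82,-60),(70,100)):
        q=L[(L[...,0]<b)&(L[...,0]>a)&(abs(L[...,1])<40)&(abs(L[...,1])>18)]; print('plate z',np.median(q[:,2]).round(1))
    sl=np.s_[120:240,200:340] if n=='side' else np.s_[130:250,130:290]
    cv2.imwrite(f'pics/{n}5.png',cv2.resize(c['image'][sl],None,fx=5,fy=5,interpolation=cv2.INTER_CUBIC))
```

```text
t20.8 [559.8  33.5  95.7] F [6.4 0.2 5.4] M [-0.08 -1.06  0.06] w-0.0
t21.1 [559.3  33.6 104.2] F [ 7.4  0.2 -2.3] M [ 0.05 -1.35  0.04] w0.0
t21.8 [558.1  33.5 159.1] F [-0.4 -0.6 -0.5] M [-0.01 -0.01  0.03] w0.1
t23.7 [ 540.  -109.9  219.9] F [-0.4 -0.   0.5] M [ 0.01 -0.04 -0.02] w-0.1
side upend [-86.9   2.3  81.5] [array([-86.7,   0.1]), array([ 9.1, 69.1]), np.float64(1.3)]
cup 65 42 [array([-191.04,    0.57]), array([51.43, 52.58]), np.float64(1.37)] 76.8
cup 79 119 [array([-190.78,    2.58]), array([51.47, 53.99]), np.float64(1.42)] 81.1
cup 89 50 [array([-198.77,    0.52]), array([37.75, 52.25]), np.float64(0.38)] 92.8
ear [-105.8    4.1   79.1] 79.8 34
plate z 63.9
plate z 65.5
top upend [-84.3  -0.2  85.3] [array([-84. ,   0.1]), array([12.3, 61.8]), np.float64(8.3)]
cup 65 17 [array([-192.45,    3.15]), array([39.72, 47.22]), np.float64(18.83)] 78.6
cup 79 250 [array([-189.65,    0.31]), array([48.66, 48.47]), np.float64(1.46)] 82.3
cup 89 52 [array([-196.45,   -1.52]), array([34.65, 52.02]), np.float64(0.43)] 95.2
ear [-105.     1.1   81.3] 81.7 60
plate z 66.3
plate z 66.2
```

View pics/top5.png

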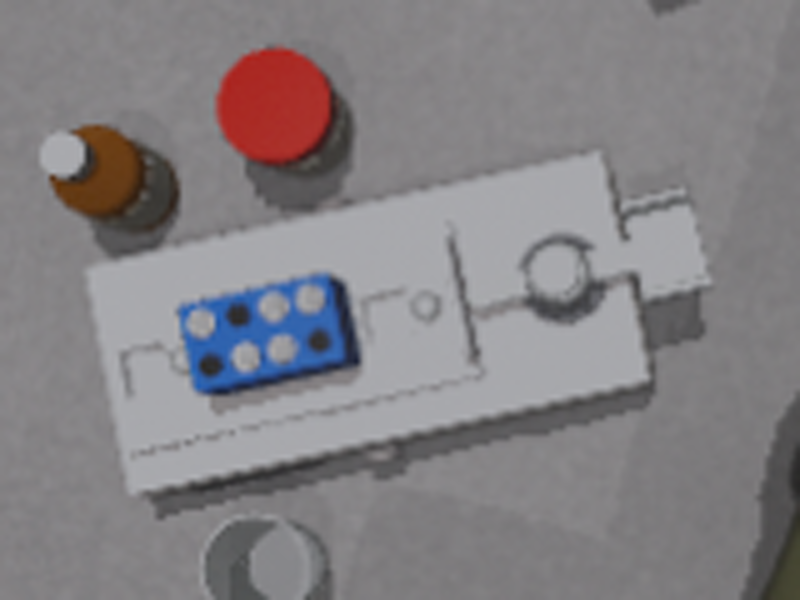

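View pics/side5.png

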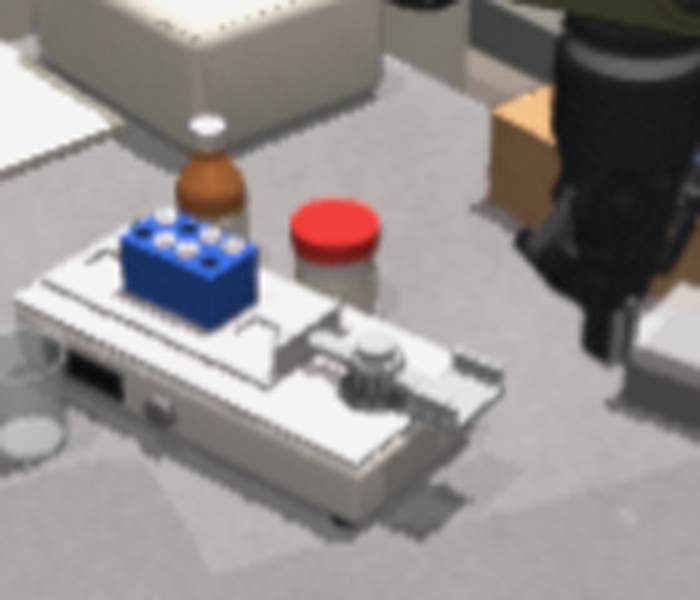

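The collar is locked. The ear points at the upturned end ((475,310) in the top crop), the lever points to -x, and the cup floor is back at z ≈ 82 mm, which is its raised height. The carrier hasn't moved and the robot is clear.

```bash
python3 -c "
from h import *
bot.finish_job(); st()"
```

```text
the job is handed in; nothing more can be done
the job is handed in; nothing more can be done
```

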